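# Press a concealed hinge into a cabinet door

### The job

A small kitchen cabinet door lies face down on the table and one of its two hinges is still missing. Pick up the loose hinge, feel for the bored hole at the pencil marks with a light touch (the hole was drilled by hand and sits a few millimetres off the marks), and press the hinge cup firmly and fully home so that it sits flat on the door, square to the door's edge and facing the same way as the hinge already fitted, its screw wings on the side towards the middle of the door. Never press so hard that the thin board under the hole breaks through, let go of the hinge, and leave everything else on the table where it is.

Things in the scene. Friction and masses are not known exactly. Their poses are not given: they have to be found in the camera images.
- hinge: The loose concealed hinge, steel, rigid, 80 to 130 g, standing upright on its cup on the bare table. Origin: centre of the cup's underside; z up along the arm, x towards the screw wings. Cup: 35 mm diameter, 11.5 mm deep, sharp-edged. On top of it a 1.5 mm flange: round rim 42 mm diameter and a strip of two screw wings, 62 mm (y) by 14 mm (x), centred at x = 9.5 mm.
- hinge_grip (a point): Grip point on the loose hinge's upright arm: x = 3 mm, y = 0, z = 55 mm in the hinge's frame, same axes. The arm is 18 mm wide along y and 12 mm thick along x, from z = 25 to 75 mm; below it, down to the flange at z = 13 mm, linkages 18 mm (x) by 14 mm (y). A clip lever stands out 6.5 mm on the arm's +x side at z = 67 to 74 mm. Close the fingers along y.
- hinge_screws (a point): Point on the loose hinge midway between its two screw holes: x = 9.5 mm, y = 0, z = 13 mm in the hinge's frame, same axes.
- door: Cream cabinet door, 297 (x) by 355 (y) by 18 mm, face down on a 3 mm place mat, not shifting. Origin: centre of its underside; z up. Hinge edge: -x. Two round flat-bottomed holes, no chamfer, 36 mm diameter, 12.5 mm deep, bored from above near that edge, 176 mm apart: one carries the fitted hinge, one is empty. 5.5 mm of board is left under them: over 60 N between hinge and door breaks it.
- mark: Three pencil strokes on the door round the empty hole. Origin: where they would cross, on the door's upper face, 21 mm above the table; x square to the hinge edge, towards the middle of the door, y along the edge, z up. The hole was bored by hand: its centre is anywhere within 4 mm of this point. Hinge home: its x along this x, its origin 11.5 mm below this face, in the hole.
- fitted_hinge: The other hinge, of the same kind and frame, already screwed to the door (fixed), its flange on the door, its arm standing up to 85 mm above the table. It shows which way round the loose one must stand.
- screw_jar: Glass jar with a metal lid, 60 mm diameter, 75 mm tall, on the table on the robot's left if the loose hinge is on its right, else on its right. Origin: centre of its underside. Leave it alone.
- screwdriver: Screwdriver with a black handle, about 190 mm long, at most 35 mm high, lying across the table between robot and door. Leave it alone.
- mounting_plate: Cross-shaped steel mounting plate, 52 by 46 by 6 mm, lying on the middle of the door. Origin: centre of its underside. Leave it alone.
- mug: White mug, 80 mm diameter, 95 mm tall, on the table to the right of the door as the robot sees it. Origin: centre of its underside. Leave it alone.

How it is judged:
On the way, in this order (a step that is already met when the one before it is completed fails the run):
1. the loose hinge is lifted off the table in the fingers (height (world z) of hinge above 0.03 m and contact force between the fingers and hinge above 1 N), for 0.2 s.
2. the hinge, still held in the fingers, is pressed on to the door with more than 5 N with its cup home in the empty hole (flange within 1.5 mm of the door's face) (z of hinge in the frame of mark below -0.01 m and horizontal distance between hinge and mark below 0.007 m and contact force between hinge and door above 5 N and contact force between the fingers and hinge above 1 N), for 0.1 s.
At the end, for the whole second after the job is handed in: The loose hinge sits in the empty hole: cup sunk at least 10 of its 11.5 mm below the door's face, its centre within 7 mm of the pencil marks' crossing, upright within 0.06 rad, square to the door's edge within 0.1 rad with its screw wings towards the middle of the door, released and at rest (z of hinge in the frame of mark below -0.01 m and horizontal distance between hinge and mark below 0.007 m and angle between hinge's own z axis and vertical below 0.06 rad and angle between the x axis of hinge and the x axis of mark, either way round below 0.1 rad and x of hinge_screws in the frame of mark above 0 m and linear speed of hinge below 0.02 m/s); the robot touches nothing.
It fails at once if the hinge is pressed on the door with more than 60 N (the board breaks through) (contact force between hinge and door above 60 N).
It fails at once if the screw jar, screwdriver, mounting plate or mug is moved by more than 20 mm (distance of any of screw_jar, screwdriver, mounting_plate, mug from where it was at the start of the episode above 0.02 m).
It also fails if it takes over 72 s, if anything falls off the work surface, if the arm or the gripper's body presses on something with over 40 N, if the wrist force passes 120 N, or if a joint passes its speed limit or range.

### The arm

A 6-joint arm with a two-finger parallel gripper is mounted at the origin on the work surface. World frame = base frame: x ahead of the robot, y to its left, z up, the work surface at z = 0. Lengths are in m, angles in rad, forces in N, time in s.
With the tool pointing down it reaches from about 0.25 to 0.775 m from the base axis. Payload 4 kg.
Tool frame: the origin (TCP) lies at the very end of the fingers, on their centre line; the grasp point (between the pads) lies 19 mm behind it; z points along the fingers, y is the line along which they close (so a half turn about z gives the same grasp; the last joint's range is limited). The gripper opens to 94 mm and grips with 3 to 60 N. Pads are 16 mm wide; open, the fingers measure 119 mm over their backs; the gripper's body (75 mm by 177 mm) begins 78 mm behind the grasp point.
Start: joints at [1.188, 0.087, 1.371, -0, 1.684, -0.103], TCP at [0.152, 0.529, 0.179] pointing down, gripper open.
Joint ranges: [-3.1, 3.1], [-0.76, 2.03], [0.27, 2.55], [-1.08, 4.22], [0.17, 2.65], [-2.57, 2.57]. Speed limits (rad/s): [2.79, 2.79, 3.14, 3.14, 3.14, 3.14].

### API

Orientations are given as [roll, pitch, yaw] about the fixed x, y, z axes, in that order (R = Rz(yaw) Ry(pitch) Rx(roll)).
In Python, from bench import robot gives the robot as it stands. The module is installed in compiled form; this text tells all that it offers.
- The arm moves only by the tool move_arm, never from a script. Its argument "deltas" is one flat list of numbers, 7 for each row, row after row: the turn, a rotation vector about the tool's x, y, z in rad, then the shift along the tool's x, y, z in cm, then the closure, from -1 (fully open) to 1 (shut). A call has 1 to 8 rows; each row is the pose to reach, as a shift and turn from the pose commanded when the call began, along the tool's axes at that moment; what a row does not reach only later rows make up. A row lasts 1/10 s, in which the tool goes at most 50 mm and 8.59 degrees, less where a joint would pass 70% of its speed; a pose out of reach is approached as far as the arm can. A call with a gripper value outside its range is refused whole. The fingers move at their own pace and stop on an object; the grip force is fixed at half the most. Time passes only in rows, so rows that repeat a pose let the fingers close. It gives the time, the measured TCP pose, the force, the opening and the grip force at its end, in the units of the state.
- robot.get_obs(): the state, without advancing time (a new reading comes with each control period).
- robot.snapshot(name): name is "side" or "top"; returns a dict with "image" (480x640x3 uint8, red, green, blue), "depth" (480x640 float32, m along the optical axis (not along the pixel's ray), 0 where there is no reading), "fov_y" (degrees; the focal length in pixels is half the picture's height over the tangent of half this angle, whatever the lens; pixels are square), "cx", "cy" (the principal point, pixels), "origin" and "orientation" of the camera in the world. Camera axes: x right, y up, looking along -z (the intrinsics and any distortion apply to the point x, -y, -z); pixel columns grow to the right and rows downward; lengths in m; the calibration is good to about 2 mm. A picture is of the moment at which its call begins.
- robot.close_job(): hands the job in; it is judged then, once.
The state is a dict: "time": time; "joint_positions": joint angles; "qvel": joint speeds; "joint_torque": joint torques, N m; "tool_pos": TCP position; "ee_rot": TCP orientation; "wrist_force": force on the tool from outside, world axes, zero at the start; "wrist_torque": the same for the moment, N m; "width": finger opening in m; "finger_force": force on a finger pad.
Only numpy, scipy, OpenCV 4.12 (cv2) and the standard library are available. Lean on these libraries where they do the work, as an engineer would, in place of code of your own. Each camera call takes 0.05 s, during which the arm holds its last target. There are 200 camera calls.

## Working session

There is one attempt and no reset: what is moved stays moved. The work goes in short steps, Python scripts to look and compute and a tool call to move; the robot and the scene stay as the last step left them, time stands still between calls to the robot, and variables do not carry over. Pictures are saved under pics/ and viewed, at most 10 in all, crops included, and the job is handed in when it is done.

Besides the shell and the picture viewer there is one more tool, called after "Call:" as name(argument=value, ...), one argument or row to a line, values as JSON. move_arm: Moves the arm, as the interface text tells. Its arguments: {"type":"object","properties":{"deltas":{"type":"array","items":{"type":"number"}}},"required":["deltas"]}

```bash
mkdir -p pics; cat > h.py <<'E'
import numpy as np, cv2
from scipy.spatial.transform import Rotation as R
from bench import robot
def snap(n,tag):
    s=robot.snapshot(n); np.savez(f'{tag}.npz',**s)
    cv2.imwrite(f'pics/{tag}.png',s['image'][:,:,::-1]); return s
def cam(s):
    h=s['image'].shape[0]; f=h/2/np.tan(np.radians(float(s['fov_y']))/2)
    o=np.array(s['orientation'],float)
    M=o if o.shape==(3,3) else R.from_euler('xyz',o).as_matrix()
    return f,float(s['cx']),float(s['cy']),M,np.array(s['origin'],float)
def rays(s,uv):
    f,cx,cy,M,o=cam(s); uv=np.atleast_2d(uv).astype(float)
    d=np.c_[(uv[:,0]-cx)/f,-(uv[:,1]-cy)/f,-np.ones(len(uv))]
    return d@M.T
def onplane(s,uv,z):
    d=rays(s,uv); o=cam(s)[4]; return o+d*((z-o[2])/d[:,2])[:,None]
def cloud(s):
    h,w=s['depth'].shape; v,u=np.mgrid[:h,:w]
    d=rays(s,np.c_[u.ravel(),v.ravel()])*s['depth'].ravel()[:,None]
    return (cam(s)[4]+d).reshape(h,w,3)
def proj(s,P):
    f,cx,cy,M,o=cam(s); q=(np.atleast_2d(P)-o)@M
    return np.c_[cx+f*q[:,0]/-q[:,2],cy-f*q[:,1]/-q[:,2]]
E
python3 - <<'E'
from h import *
for n in('top','side'):
    s=snap(n,n+'0'); print(n,{k:s[k] for k in s if k not in('image','depth')})
o=robot.get_obs(); print(o)
E
```

```text
top {'fov_y': 50.09141572647835, 'cx': 312.02333741627785, 'cy': 235.79027337418125, 'origin': array([ 0.36906462, -0.01801707,  1.0085348 ]), 'orientation': array([ 0.2031786 ,  0.00370923, -1.63626472])}
side {'fov_y': 43.94938320380416, 'cx': 309.5568995092673, 'cy': 243.36472694448207, 'origin': array([ 0.21231736, -0.664152  ,  0.92655007]), 'orientation': array([ 0.69474671,  0.0071827 , -0.53212627])}
{'time': 0.1, 'joint_positions': array([ 1.18788073e+00,  8.78869218e-02,  1.37204976e+00,  1.54943083e-06,
        1.68360899e+00, -1.03060202e-01]), 'qvel': array([ 0.00023954, -0.00191334, -0.00378574,  0.00197724,  0.00020111,
       -0.00046657]), 'joint_torque': array([ 2.65157338e-03, -3.41254807e+01, -3.03300297e+01,  7.20184436e-02,
        3.04261968e-02, -8.38076403e-05]), 'tool_pos': array([0.15170303, 0.5281134 , 0.17834516]), 'ee_rot': array([-3.13965015e+00, -2.02454230e-04,  2.86173723e+00]), 'wrist_force': array([ 0.21013287,  1.57658811, -0.20474889]), 'wrist_torque': array([-0.01660126,  0.00575354,  0.02714634]), 'finger_force': 0.0, 'width': 0.09399255193202803}
```

View pics/top0.png

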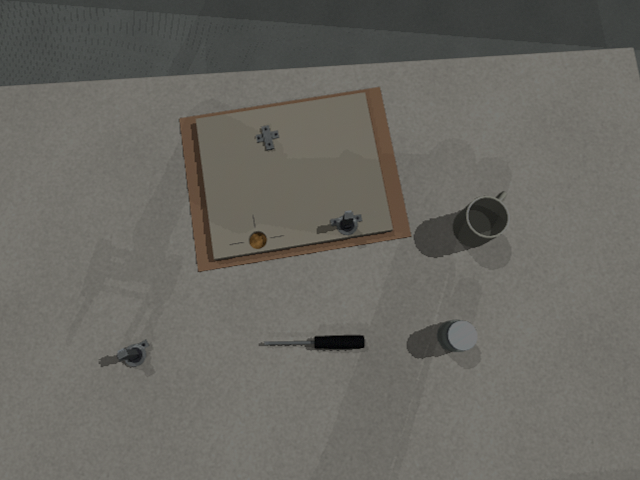

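View pics/side0.png

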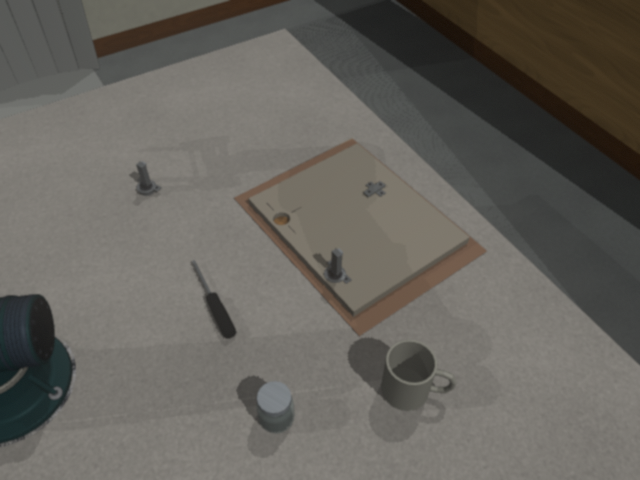

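The top view shows the loose hinge at about (135,353) and the empty orange hole at (258,240), with strokes at (237,243), (276,237) and (254,220). The fitted hinge is at (347,223), the screwdriver at (312,342), the jar at (458,337) and the mug at (480,222). In the side view the hinge is at (145,180) and the hole at (282,218).

```bash
python3 - <<'E'
from h import *
t=dict(np.load('top0.npz')); s=dict(np.load('side0.npz'))
def crop(S,u,v,r): return cv2.convertScaleAbs(cv2.resize(S['image'][v-r:v+r,u-r:u+r,::-1],(380,380),interpolation=cv2.INTER_CUBIC),alpha=1.6)
cv2.imwrite('pics/c0.png',np.hstack([crop(t,133,353,36),crop(s,145,180,30)]))
C=cloud(t);D=cloud(s)
for n,X,(u,v) in(('top table',C,(60,420)),('top door',C,(300,180)),('side door',D,(340,220)),('side table',D,(100,300))): print(n,X[v,u])
# hinge clusters in clouds
P={}
for n,X in(('top',C),('side',D)):
    p=X.reshape(-1,3)
    g=p[(p[:,0]>.05)&(p[:,0]<.6)&(p[:,1]>.1)&(p[:,1]<.5)]
    hi=g[(g[:,2]>.03)&(g[:,2]<.1)&(g[:,1]>.22)]
    print(n,'arm pts',len(hi),hi.min(0).round(4),hi.max(0).round(4),np.median(hi,0).round(4))
    tp=hi[hi[:,2]>.067]; print('  arm top',len(tp),tp.mean(0).round(4),tp.min(0).round(4),tp.max(0).round(4))
# hole and strokes
z=.021
hsv=cv2.cvtColor(t['image'],cv2.COLOR_RGB2HSV); 
for n,S,(u0,v0) in(('top',t,(258,240)),('side',s,(282,218))):
    hsv=cv2.cvtColor(S['image'],cv2.COLOR_RGB2HSV)
    m=np.zeros((480,640),np.uint8); m[v0-12:v0+13,u0-14:u0+15]=1
    sub=(hsv[:,:,1]>85)&(m>0); v,u=np.nonzero(sub); print(n,'hole px',len(u),u.mean(),v.mean(),onplane(S,[[u.mean(),v.mean()]],z))
print(onplane(t,[[237,243],[276,237],[254,220]],z).round(4))
E
```

```text
top table [0.25716896 0.4640834  0.00280165]
top door [ 0.68837678 -0.01105636  0.02004878]
side door [0.67416351 0.01033523 0.02213202]
side table [ 0.18867685  0.08916328 -0.00229263]
top arm pts 164 [0.3618 0.3118 0.03  ] [0.3803 0.3324 0.0795] [0.3708 0.3193 0.072 ]
  arm top 98 [0.3715 0.3221 0.0742] [0.3629 0.3126 0.0677] [0.3803 0.3324 0.0795]
side arm pts 183 [0.3627 0.3078 0.0303] [0.3825 0.3323 0.076 ] [0.3711 0.3165 0.0571]
  arm top 61 [0.3725 0.3201 0.0719] [0.363  0.3113 0.0672] [0.3817 0.3323 0.076 ]
top hole px 232 258.1508620689655 240.57758620689654 [[0.56975168 0.07832115 0.021     ]]
side hole px 89 280.6179775280899 220.47191011235955 [[0.56966634 0.0724502  0.021     ]]
[[0.5677 0.1199 0.021 ]
 [0.5746 0.043  0.021 ]
 [0.6117 0.0847 0.021 ]]
```

View pics/c0.png

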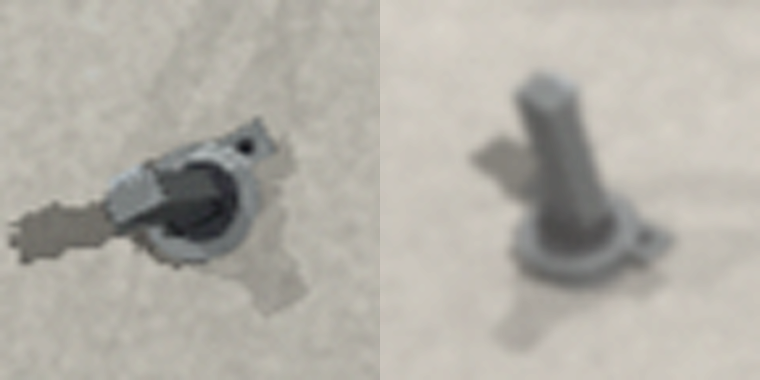

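The crops show the rim disc, with one wing hole at top-crop (246,147). The wings lie on the up-left side, so hinge x points away from the robot and slightly left. I'll rectify both views onto the flange and door planes so I can measure.

```bash
cat >> h.py <<'E'
def rect(S,c,z,half=.05,n=380):
    W=np.array([[c[0]+half,c[1]+half,z],[c[0]+half,c[1]-half,z],[c[0]-half,c[1]-half,z],[c[0]-half,c[1]+half,z]])
    H=cv2.getPerspectiveTransform(proj(S,W).astype(np.float32),np.float32([[0,0],[n,0],[n,n],[0,n]]))
    im=cv2.warpPerspective(S['image'][:,:,::-1],H,(n,n),flags=cv2.INTER_CUBIC)
    im=cv2.convertScaleAbs(im,alpha=1.7)
    for k in range(0,101,10):
        p=int(k/100*n); L=8 if k!=50 else n
        cv2.line(im,(p,0),(p,L),(0,0,255) if k!=50 else (0,200,0),1); cv2.line(im,(0,p),(L,p),(0,0,255) if k!=50 else (0,200,0),1)
    return im
E
python3 - <<'E'
from h import *
t=dict(np.load('top0.npz')); s=dict(np.load('side0.npz'))
r1=np.hstack([rect(t,(.367,.307),.013),rect(s,(.367,.307),.013)])
cv2.imwrite('pics/r1.png',r1)
r2=np.hstack([rect(t,(.572,.079),.021),rect(s,(.572,.079),.021)])
cv2.imwrite('pics/r2.png',r2)
C=cloud(t)
# door edges from stroke/door mask: front edge direction via depth step
m=((C[:,:,2]>.013)&(C[:,:,2]<.03)&(C[:,:,0]>.5)&(C[:,:,0]<.9)&(abs(C[:,:,1]+.02)<.25)).astype(np.uint8)
cs=max(cv2.findContours(m,0,1)[0],key=cv2.contourArea)
w=onplane(t,cs[:,0,:],.021)[:,:2]; rr=cv2.minAreaRect((w*1000).astype(np.float32)); print(rr,cv2.boxPoints(rr))
E
```

```text
((704.4794921875, 3.776123046875), (299.12884521484375, 354.9747619628906), 5.757983684539795) [[ 537.863    165.36269]
 [ 573.4764  -187.82106]
 [ 871.096   -157.81044]
 [ 835.4826   195.3733 ]]
```

View pics/r1.png

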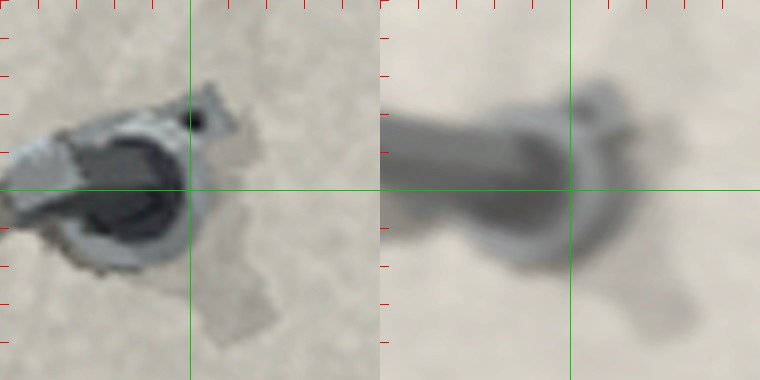

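View pics/r2.png

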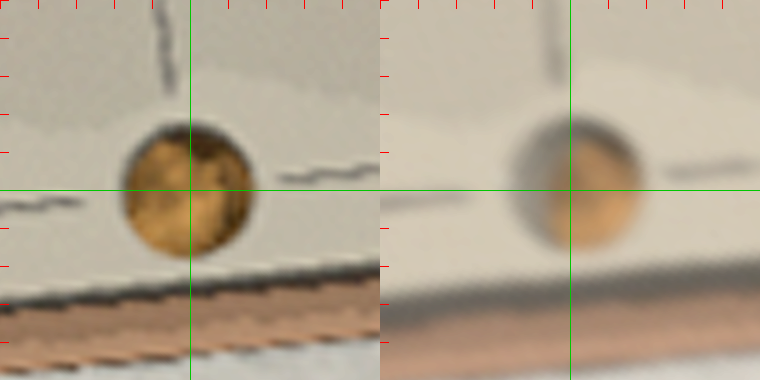

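The hole is at about (0.573, 0.078), with a diameter of about 35 mm as expected. The hole in the views sits at rectified (188,189) in top and (196,183) in side, and the marks cross at about (180,192) in top. Door yaw is about 0.10 rad. The loose hinge has its grip point at about (0.370, 0.322) and yaw about 0.33 rad. I'll move above it.

Call:
move_arm(
  deltas=[0,0,-0.614,-26.7,-13.8,4.8,-1,0,0,-0.614,-26.7,-13.8,4.8,-1,0,0,-0.614,-26.7,-13.8,4.8,-1,0,0,-0.614,-26.7,-13.8,4.8,-1,0,0,-0.614,-26.7,-13.8,4.8,-1,0,0,-0.614,-26.7,-13.8,4.8,-1,0,0,-0.614,-26.7,-13.8,4.8,-1,0,0,-0.614,-26.7,-13.8,4.8,-1],
)

```text
time: 0.9
tool_pos: [0.3717, 0.3196, 0.13]
ee_rot: [-3.14, -0.002, -2.813]
wrist_force: [-0.4, 0.3, 0.4]
width: 0.0938
finger_force: 0.0
```

Call:
move_arm(
  deltas=[0,0,0,0,0,3.0,-1,0,0,0,0,0,6.0,-1,0,0,0,0,0,8.0,-1,0,0,0,0,0,9.4,-1,0,0,0,0,0,9.4,-1],
)

```text
time: 1.4
tool_pos: [0.3683, 0.322, 0.0352]
ee_rot: [-3.141, -0.005, -2.806]
wrist_force: [-0.7, 0.2, -1.0]
width: 0.0939
finger_force: 0.0
```

```bash
python3 - <<'E'
from h import *
t=snap('top','top1'); s=snap('side','side1')
o=robot.get_obs(); print(o['tool_pos'],o['ee_rot'],o['wrist_force'])
p=o['tool_pos']
def crop(S,P,r=42):
    u,v=proj(S,[P])[0].astype(int)
    return cv2.convertScaleAbs(cv2.resize(S['image'][v-r:v+r,u-r:u+r,::-1],(380,380),interpolation=cv2.INTER_CUBIC),alpha=1.8)
cv2.imwrite('pics/g1.png',np.hstack([crop(t,p),crop(s,p)]))
E
```

```text
[0.37038638 0.32301873 0.03802513] [ 3.14111758e+00  7.61107057e-04 -2.80653617e+00] [ 0.97509629 -0.59367048  0.22069623]
```

View pics/g1.png

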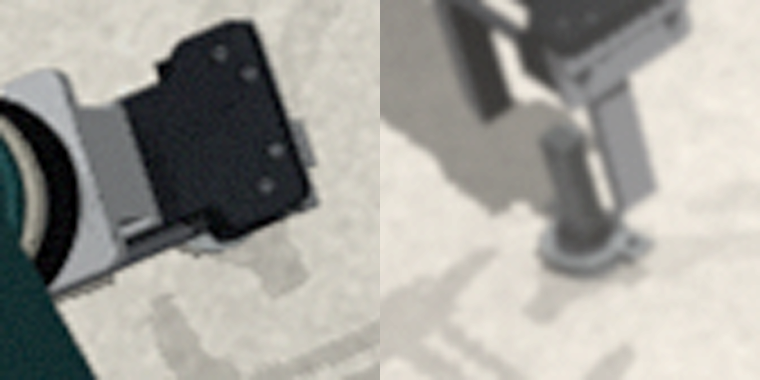

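The fingers straddle the upright arm: hinge arm at (565,180), right finger at (620,150), left finger at (480,60). I'll close them.

Call:
move_arm(
  deltas=[0,0,0,0,0,0,1,0,0,0,0,0,0,1,0,0,0,0,0,0,1,0,0,0,0,0,0,1,0,0,0,0,0,0,1,0,0,0,0,0,0,1,0,0,0,0,0,0,1,0,0,0,0,0,0,1],
)

```text
time: 2.3
tool_pos: [0.3704, 0.3222, 0.0373]
ee_rot: [3.142, -0.0, -2.807]
wrist_force: [-0.0, 0.2, -0.8]
width: 0.0332
finger_force: 0.0
```

Call:
move_arm(
  deltas=[0,0,0,0,0,-2,1,0,0,0,0,0,-5,1,0,0,0,0,0,-8,1,0,0,0,0,0,-9,1,0,0,0,0,0,-9,1,0,0,0,0,0,-9,1],
)

```text
time: 2.9
tool_pos: [0.3698, 0.3219, 0.126]
ee_rot: [-3.141, -0.002, -2.807]
wrist_force: [1.0, -0.8, 0.3]
width: 0.0003
finger_force: 0.0
```

```bash
python3 - <<'E'
from h import *
s=snap('side','side2'); t=snap('top','top2')
C=cloud(s).reshape(-1,3)
g=C[(abs(C[:,0]-.37)<.06)&(abs(C[:,1]-.32)<.06)&(C[:,2]>.03)&(C[:,2]<.09)]
print(len(g),g.min(0),g.max(0),g.mean(0))
tp=g[g[:,2]>.067]; print(len(tp),tp.mean(0))
def crop(S,P,r=42):
    u,v=proj(S,[P])[0].astype(int)
    return cv2.convertScaleAbs(cv2.resize(S['image'][v-r:v+r,u-r:u+r,::-1],(380,380),interpolation=cv2.INTER_CUBIC),alpha=1.8)
P=[.37,.322,.05]
cv2.imwrite('pics/g2.png',np.hstack([crop(t,P),crop(s,P)]))
E
```

```text
181 [0.36295849 0.30935543 0.03048444] [0.38311169 0.33304737 0.07574449] [0.3715001  0.318019   0.05668793]
59 [0.37230369 0.32076704 0.07202604]
```

View pics/g2.png

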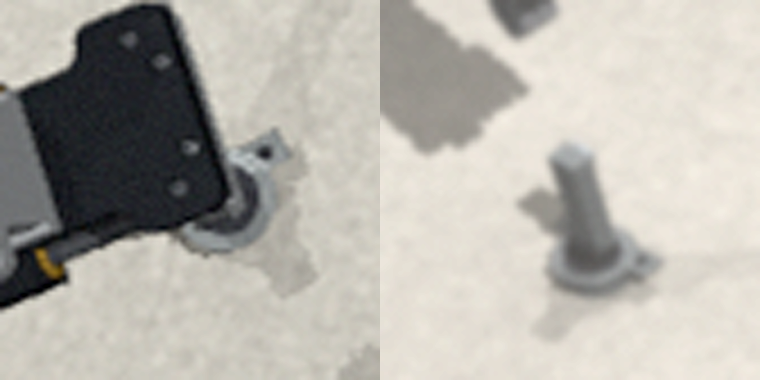

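The fingers closed too late, but the hinge still stands upright and unmoved, with its arm top at about (573,155) in the side crop. I'll reopen, go down again and close for longer.

Call:
move_arm(
  deltas=[0,0,0,0,0,0,-1,0,0,0,0,0,0,-1,0,0,0,0,0,0,-1,0,0,0,0,0,0,-1,0,0,0,0,0,0,-1,0,0,0,0,0,0,-1,0,0,0,0,0,0,-1,0,0,0,0,0,0,-1],
)

```text
time: 3.8
tool_pos: [0.3704, 0.3223, 0.1274]
ee_rot: [3.141, 0.0, -2.807]
wrist_force: [0.2, 0.4, -0.2]
width: 0.0607
finger_force: 0.0
```

Call:
move_arm(
  deltas=[0,0,0,0,0,3.0,0.2,0,0,0,0,0,6.0,0.2,0,0,0,0,0,8.0,0.2,0,0,0,0,0,9.1,0.2,0,0,0,0,0,9.1,0.2,0,0,0,0,0,9.1,1,0,0,0,0,0,9.1,1,0,0,0,0,0,9.1,1],
)

```text
time: 4.6
tool_pos: [0.3714, 0.323, 0.0379]
ee_rot: [3.141, 0.003, -2.807]
wrist_force: [0.2, 0.6, 1.2]
width: 0.0181
finger_force: 30.0
```

Call:
move_arm(
  deltas=[0,0,0,0,0,0,1,0,0,0,0,0,0,1,0,0,0,0,0,0,1,0,0,0,0,0,0,1,0,0,0,0,0,0,1],
)

```text
time: 5.1
tool_pos: [0.3714, 0.3231, 0.0378]
ee_rot: [3.141, 0.003, -2.807]
wrist_force: [-0.8, -0.1, 6.0]
width: 0.0175
finger_force: 30.0
```

Call:
move_arm(
  deltas=[0,0,0,0,0,-1.5,1,0,0,0,0,0,-4,1,0,0,0,0,0,-6,1,0,0,0,0,0,-7,1,0,0,0,0,0,-7,1,0,0,0,0,0,-7,1],
)

```text
time: 5.7
tool_pos: [0.3698, 0.3218, 0.1052]
ee_rot: [-3.141, -0.002, -2.807]
wrist_force: [-0.1, -0.1, -0.7]
width: 0.0174
finger_force: 30.0
```

Call:
move_arm(
  deltas=[0,0,0.05,-2.0,-5.0,0,1,0,0,0.1,-3.8,-9.5,0,1,0,0,0.15,-5.6,-14.0,0,1,0,0,0.2,-7.3,-18.5,0,1,0,0,0.234,-9.0,-23,0,1,0,0,0.234,-10.3,-26.8,0,1,0,0,0.234,-11.2,-29.0,0,1,0,0,0.234,-11.5,-29.7,0,1],
)

```text
time: 6.5
tool_pos: [0.5765, 0.077, 0.1039]
ee_rot: [-3.141, -0.004, -3.045]
wrist_force: [-0.8, -0.2, -0.5]
width: 0.0177
finger_force: 30.0
```

Call:
move_arm(
  deltas=[0,0,0,0,0,1.0,1,0,0,0,0,0,2.0,1,0,0,0,0,0,2.5,1,0,0,0,0,0,2.5,1,0,0,0,0,0,2.5,1],
)

```text
time: 7.0
tool_pos: [0.5759, 0.0803, 0.0813]
ee_rot: [3.141, -0.0, -3.04]
wrist_force: [0.6, -0.1, -0.8]
width: 0.0177
finger_force: 30.0
```

```bash
python3 - <<'E'
from h import *
t=snap('top','top3'); s=snap('side','side3')
o=robot.get_obs(); print(o['time'],o['tool_pos'],o['ee_rot'],o['wrist_force'])
C=cloud(s)
def crop(S,P,r):
    u,v=proj(S,[P])[0].astype(int); print(u,v,r)
    return cv2.convertScaleAbs(cv2.resize(S['image'][v-r:v+r,u-r:u+r,::-1],(390,390),interpolation=cv2.INTER_CUBIC),alpha=1.8)
P=[.573,.078,.04]
cv2.imwrite('pics/p3.png',np.hstack([crop(t,P,32),crop(s,P,32)]))
E
```

```text
7.1 [0.57660445 0.07995716 0.08201681] [ 3.14155250e+00  1.18473303e-03 -3.04057643e+00] [-0.01942328  0.22115979  0.25017233]
257 237 32
280 211 32
```

View pics/p3.png

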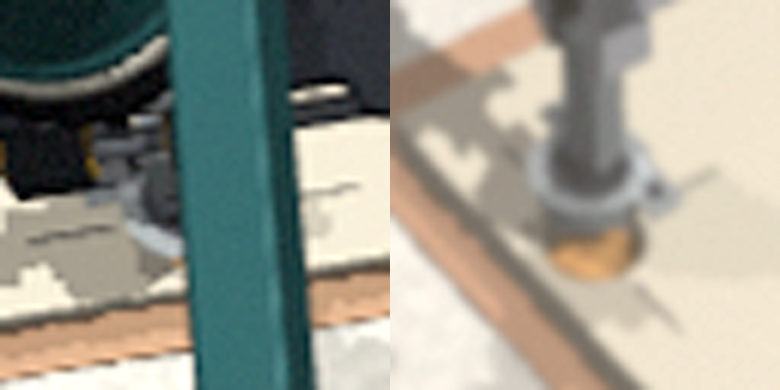

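The side crop shows the flange ring around (585,172), above and in line with the hole whose lower rim shows at (595,265). The top view is partly hidden by the arm link. Next I'll work out the offset numerically.

```bash
python3 - <<'E'
from h import *
s=dict(np.load('side3.npz')); t=dict(np.load('top3.npz'))
for z in(.056,.058): print(z,onplane(s,[[280,207.4]],z).round(4), proj(s,[[.5737,.0773,z]]).round(1))
# ring mask in side
im=s['image'].astype(int); sub=np.zeros((480,640),bool); sub[195:224,262:302]=1
V=im.max(2); m=sub&(im[:,:,2]>=im[:,:,0]-2)&(V>75)
for r in range(196,224): 
    u=np.nonzero(m[r])[0]
    if len(u): print(r,u.min(),u.max(),len(u))
E
```

```text
0.056 [[0.5717 0.0756 0.056 ]] [[280.4 206.5]]
0.058 [[0.5709 0.0739 0.058 ]] [[280.4 205.8]]
201 285 286 2
202 285 288 4
203 272 288 5
204 272 289 5
205 271 289 6
206 271 290 7
207 271 290 7
208 271 291 8
209 271 292 10
210 272 293 10
211 273 294 17
212 274 293 20
213 277 291 11
```

Call:
move_arm(
  deltas=[0,0,0,0,0,1.0,1,0,0,0,0,0,1.8,1,0,0,0,0,0,2.1,1,0,0,0,0,0,2.2,1,0,0,0,0,0,2.3,1,0,0,0,0,0,2.35,1,0,0,0,0,0,2.35,1],
)

```text
time: 7.8
tool_pos: [0.5766, 0.0794, 0.0579]
ee_rot: [3.142, 0.0, -3.041]
wrist_force: [0.5, -0.1, -0.6]
width: 0.0176
finger_force: 30.0
```

Call:
move_arm(
  deltas=[0,0,0,0,0,0.05,1,0,0,0,0,0,0.1,1,0,0,0,0,0,0.15,1,0,0,0,0,0,0.15,1],
)

```text
time: 8.2
tool_pos: [0.5764, 0.0794, 0.0563]
ee_rot: [3.141, -0.0, -3.041]
wrist_force: [-0.1, 0.6, -0.7]
width: 0.0178
finger_force: 30.0
```

Call:
move_arm(
  deltas=[0,0,0,0,0,0.05,1,0,0,0,0,0,0.1,1,0,0,0,0,0,0.15,1,0,0,0,0,0,0.15,1],
)

```text
time: 8.6
tool_pos: [0.5764, 0.0794, 0.0548]
ee_rot: [3.141, -0.0, -3.041]
wrist_force: [-0.7, -1.1, -0.7]
width: 0.0176
finger_force: 30.0
```

Call:
move_arm(
  deltas=[0,0,0,0,0,0.05,1,0,0,0,0,0,0.1,1,0,0,0,0,0,0.15,1,0,0,0,0,0,0.2,1,0,0,0,0,0,0.2,1],
)

```text
time: 9.1
tool_pos: [0.5764, 0.0794, 0.0527]
ee_rot: [3.141, -0.0, -3.041]
wrist_force: [0.1, 0.2, -2.3]
width: 0.0179
finger_force: 30.0
```

Call:
move_arm(
  deltas=[0,0,0,0,0,0.05,1,0,0,0,0,0,0.1,1,0,0,0,0,0,0.15,1,0,0,0,0,0,0.15,1],
)

```text
time: 9.5
tool_pos: [0.5764, 0.0794, 0.0513]
ee_rot: [3.141, -0.0, -3.041]
wrist_force: [0.7, -0.3, -1.2]
width: 0.018
finger_force: 30.0
```

Call:
move_arm(
  deltas=[0,0,0,0,0,0.05,1,0,0,0,0,0,0.1,1,0,0,0,0,0,0.15,1,0,0,0,0,0,0.2,1,0,0,0,0,0,0.25,1,0,0,0,0,0,0.25,1],
)

```text
time: 10.1
tool_pos: [0.5764, 0.0794, 0.0488]
ee_rot: [3.141, -0.0, -3.041]
wrist_force: [0.2, 0.0, -0.0]
width: 0.0177
finger_force: 30.0
```

Call:
move_arm(
  deltas=[0,0,0,0,0,0.05,1,0,0,0,0,0,0.1,1,0,0,0,0,0,0.15,1,0,0,0,0,0,0.15,1],
)

```text
time: 10.5
tool_pos: [0.5766, 0.0795, 0.0476]
ee_rot: [3.141, 0.0, -3.041]
wrist_force: [-0.6, 0.3, -0.8]
width: 0.0177
finger_force: 30.0
```

```bash
python3 - <<'E'
from h import *
s=snap('side','side4'); t=snap('top','top4'); o=robot.get_obs(); print(o['tool_pos'],o['wrist_force'],o['wrist_torque'])
def crop(S,P,r):
    u,v=proj(S,[P])[0].astype(int); print(u,v,r)
    return cv2.convertScaleAbs(cv2.resize(S['image'][v-r:v+r,u-r:u+r,::-1],(390,390),interpolation=cv2.INTER_CUBIC),alpha=1.8)
P=[.573,.078,.04]
cv2.imwrite('pics/p4.png',np.hstack([crop(t,P,32),crop(s,P,32)]))
E
```

```text
[0.57652415 0.07948344 0.04757664] [-0.35624147  0.48724757  0.04788043] [0.0447657  0.15491381 0.04223881]
257 237 32
280 211 32
```

View pics/p4.png

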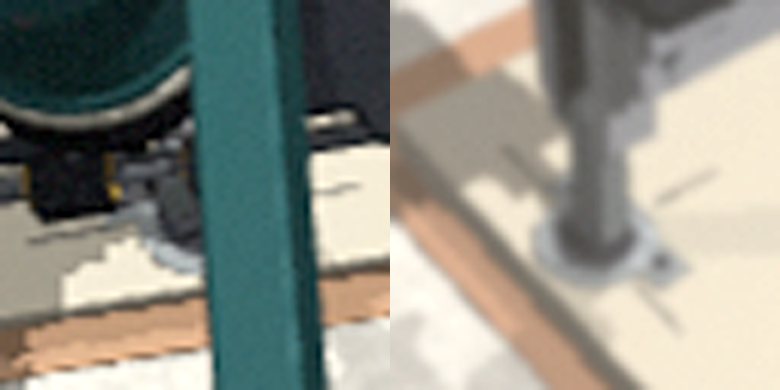

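The ring now sits on the door at side crop (590,240). It shifted about 11 px, which matches the tool's 34 mm descent, so the cup has dropped into the hole without slipping. I'll press gently and watch the force.

Call:
move_arm(
  deltas=[0,0,0,0,0,0.05,1,0,0,0,0,0,0.1,1,0,0,0,0,0,0.1,1],
)

```text
time: 10.9
tool_pos: [0.5768, 0.0797, 0.0475]
ee_rot: [3.141, 0.001, -3.041]
wrist_force: [-1.6, 1.3, 4.4]
width: 0.0178
finger_force: 30.0
```

Call:
move_arm(
  deltas=[0,0,0,0,0,0.05,1,0,0,0,0,0,0.1,1,0,0,0,0,0,0.1,1,0,0,0,0,0,0.1,1],
)

```text
time: 11.3
tool_pos: [0.5771, 0.0799, 0.0474]
ee_rot: [3.141, 0.002, -3.041]
wrist_force: [-2.4, 2.2, 8.5]
width: 0.0179
finger_force: 30.0
```

Call:
move_arm(
  deltas=[0,0,0,0,0,0.1,1,0,0,0,0,0,0.2,1,0,0,0,0,0,0.3,1,0,0,0,0,0,0.3,1,0,0,0,0,0,0.3,1],
)

```text
time: 11.8
tool_pos: [0.5779, 0.0802, 0.0473]
ee_rot: [3.141, 0.005, -3.041]
wrist_force: [-6.0, 2.4, 16.9]
width: 0.0177
finger_force: 30.0
```

Call:
move_arm(
  deltas=[0,0,0,0,0,-0.15,1,0,0,0,0,0,-0.3,1,0,0,0,0,0,-0.4,1,0,0,0,0,0,-0.4,1],
)

```text
time: 12.2
tool_pos: [0.577, 0.0799, 0.0473]
ee_rot: [3.141, 0.002, -3.041]
wrist_force: [-0.6, 2.4, 5.8]
width: 0.0175
finger_force: 30.0
```

Call:
move_arm(
  deltas=[0,0,0,0,0,-0.05,0.9,0,0,0,0,0,-0.05,0.3,0,0,0,0,0,-0.05,0.2,0,0,0,0,0,-0.05,0.0,0,0,0,0,0,-0.05,0.0,0,0,0,0,0,-0.05,0.0,0,0,0,0,0,-0.05,0.0],
)

```text
time: 12.9
tool_pos: [0.5764, 0.0793, 0.0467]
ee_rot: [-3.142, -0.0, -3.041]
wrist_force: [-0.7, 0.3, 0.0]
width: 0.0469
finger_force: 0.0
```

Call:
move_arm(
  deltas=[0,0,0,0,0,-1.0,0.0,0,0,0,0,0,-3,0.0,0,0,0,0,0,-6,0.0,0,0,0,0,0,-10,0.0,0,0,0,0,0,-14,0.0,0,0,0,0,0,-17,0.0,0,0,0,0,0,-17,0.0],
)

```text
time: 13.6
tool_pos: [0.5792, 0.0795, 0.2243]
ee_rot: [-3.141, 0.013, -3.041]
wrist_force: [0.8, -0.2, 1.1]
width: 0.0468
finger_force: 0.0
```

Call:
move_arm(
  deltas=[0,0,0,10,30,0,0,0,0,0,10,30,0,0,0,0,0,10,30,0,0,0,0,0,10,30,0,0,0,0,0,10,30,0,0,0,0,0,10,30,0,0,0,0,0,10,30,0,0,0,0,0,10,30,0,0],
)

```text
time: 14.4
tool_pos: [0.4455, 0.3694, 0.2159]
ee_rot: [-3.141, -0.001, -3.037]
wrist_force: [0.3, -0.0, -0.1]
width: 0.0471
finger_force: 0.0
```

```bash
python3 - <<'E'
from h import *
s=snap('side','side5'); t=snap('top','top5')
a=rect(t,(.572,.079),.0225); b=rect(s,(.572,.079),.0225)
cv2.imwrite('pics/f5.png',np.hstack([a,b]))
for n,S in(('top',t),('side',s)):
    C=cloud(S).reshape(-1,3)
    for nm,c in(('loose',(.575,.079)),('fitted',(.59,-.096))):
        g=C[(abs(C[:,0]-c[0])<.035)&(abs(C[:,1]-c[1])<.035)&(C[:,2]>.045)&(C[:,2]<.11)]
        print(n,nm,len(g),g.max(0).round(4),g.mean(0).round(4),np.percentile(g[:,2],97).round(4))
E
```

```text
top loose 124 [0.5848 0.0884 0.0877] [0.5745 0.0782 0.0769] 0.0872
top fitted 128 [ 0.6041 -0.0884  0.0872] [ 0.5928 -0.097   0.0757] 0.0862
side loose 174 [0.5869 0.0873 0.0861] [0.5758 0.075  0.0688] 0.0844
side fitted 191 [ 0.6064 -0.0897  0.0867] [ 0.5938 -0.1015  0.07  ] 0.0846
```

View pics/f5.png

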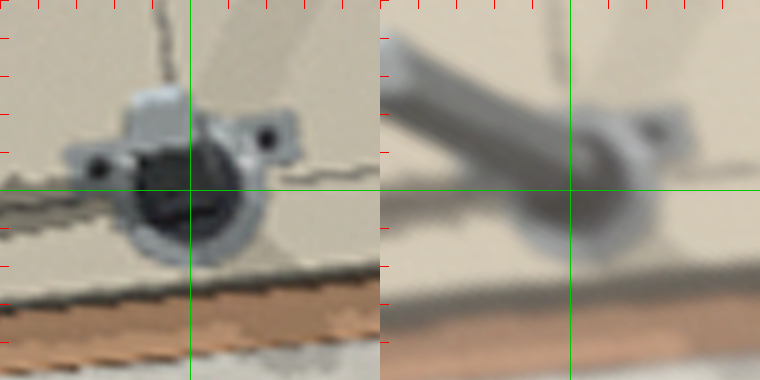

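The hinge is seated, with its arm top at the same height as the fitted one and its wings towards the door's middle. The wing holes at (98,169) and (267,138) suggest a small yaw error, so I'll measure that against the fitted hinge.

```bash
python3 - <<'E'
from h import *
t=dict(np.load('top5.npz'))
def wing(c):
    # rectify flange plane at 0.1 mm/px, x down-negative
    n=1000; half=.05; z=.0225
    W=np.array([[c[0]+half,c[1]+half,z],[c[0]+half,c[1]-half,z],[c[0]-half,c[1]-half,z],[c[0]-half,c[1]+half,z]])
    H=cv2.getPerspectiveTransform(proj(t,W).astype(np.float32),np.float32([[0,0],[n,0],[n,n],[0,n]]))
    im=cv2.GaussianBlur(cv2.cvtColor(cv2.warpPerspective(t['image'],H,(n,n),flags=cv2.INTER_CUBIC),cv2.COLOR_RGB2GRAY),(0,0),8)
    th=(im<.55*np.median(im)).astype(np.uint8)
    k,l,st,ce=cv2.connectedComponentsWithStats(th)
    for i in range(1,k):
        if 300<st[i,4]<12000: print(c,st[i,4],'world mm',((c[0]+half)*1000-ce[i,1]*.1).round(1),((c[1]+half)*1000-ce[i,0]*.1).round(1))
wing((.572,.079)); wing((.590,-.096))
E
```

```text
(0.572, 0.079) 2498 world mm 585.5 58.7
(0.59, -0.096) 2326 world mm 602.7 -118.9
```

```bash
python3 - <<'E'
from h import *
for tag in('top5','side5'):
    t=dict(np.load(tag+'.npz')); g=cv2.cvtColor(t['image'],cv2.COLOR_RGB2GRAY).astype(float)
    def loc(P,r=3):
        u,v=proj(t,[P])[0]; u,v=int(round(u)),int(round(v))
        w=g[v-r:v+r+1,u-r:u+r+1]; i,j=np.unravel_index(w.argmin(),w.shape); u,v=u-r+j,v-r+i
        w=g[v-2:v+3,u-2:u+3]; q=np.clip(np.median(w)-w,0,None); y,x=np.mgrid[-2:3,-2:3]
        return onplane(t,[[u+(q*x).sum()/q.sum(),v+(q*y).sum()/q.sum()]],.0225)[0,:2], w.min().round(), np.median(w)
    for n,R_,L_ in(('loose',(.5855,.0587,.0225),(.5775,.1032,.0225)),('fitted',(.6027,-.1189,.0225),(.5985,-.0745,.0225))):
        a=loc(R_); b=loc(L_); d=b[0]-a[0]
        print(tag,n,a,b,'len',np.hypot(*d).round(4),'yaw',np.arctan2(-d[0],d[1]).round(3))
    # strip outline: print gray patch left wing of loose
    if tag=='top5':
        u,v=proj(t,[(.5775,.1032,.0225)])[0].round().astype(int); print(g[v-6:v+7,u-8:u+9].astype(int))
E
```

```text
top5 loose (array([0.58544561, 0.05868135]), np.float64(20.0), np.float64(71.0)) (array([0.57715973, 0.10321591]), np.float64(19.0), np.float64(52.0)) len 0.0453 yaw 0.184
top5 fitted (array([ 0.60270487, -0.11895474]), np.float64(27.0), np.float64(69.0)) (array([ 0.59699012, -0.07384398]), np.float64(36.0), np.float64(66.0)) len 0.0455 yaw 0.126
[[109 108 108 109 109 108 109 109 109 110 111  96  79  83  83  84  84]
 [109 109 109 109 109 109 108 108 108 109 110  94  77  87  85  84  85]
 [108 109 109 108 107 107 110 110 108 103 100  90  82  88  85  85  85]
 [109 108 108 110 105  97  97  94  90  88  85  88  88  87  89  87  75]
 [109 109 109 103  90  85  84  84  79  79  82  89  82  62  52  52  43]
 [108 109 110  99  84  81  78  64  46  53  75  92 101  76  22  25  28]
 [109 109 110 105  91  80  73  45  23  25  49  69  75  61  28  27  30]
 [109 110 112 112 100  86  73  40  19  29  55  65  58  42  26  29  26]
 [112 100  83  83  74  64  58  49  46  52  59  63  62  44  17  27  29]
 [ 84  77  68  68  65  55  51  53  52  52  54  57  58  41  18  25  26]
 [ 69  71  71  70  67  56  49  53  52  49  51  52  53  44  28  21  24]
 [ 67  55  50  47  40  39  50  60  66  66  59  49  51  45  29  21  22]
 [ 49  48  58  63  61  61  66  68  68  69  65  54  51  50  39  23  20]]
side5 loose (array([0.5872151 , 0.05655003]), np.float64(65.0), np.float64(85.0)) (array([0.5815964 , 0.09980095]), np.float64(52.0), np.float64(54.0)) len 0.0436 yaw 0.129
side5 fitted (array([ 0.60413725, -0.12100851]), np.float64(64.0), np.float64(83.0)) (array([ 0.60569062, -0.07401777]), np.float64(47.0), np.float64(49.0)) len 0.047 yaw -0.033
```

The loose hinge's yaw is about 0.06 rad more than the fitted one's, which is too near the 0.1 limit. I'll regrasp at its present yaw, turn it back by 0.06 and release.

Call:
move_arm(
  deltas=[0,0,-0.06,-10,-30,0,0,0,0,-0.06,-10,-30,0,0,0,0,-0.06,-10,-30,0,0,0,0,-0.06,-10,-30,0,0,0,0,-0.06,-10,-30,0,0,0,0,-0.06,-10,-30,0,0,0,0,-0.06,-10,-30,0,0,0,0,-0.06,-10,-30,0,0],
)

```text
time: 15.3
tool_pos: [0.577, 0.0752, 0.2163]
ee_rot: [-3.141, -0.001, -2.988]
wrist_force: [0.7, 0.6, 0.3]
width: 0.0469
finger_force: 0.0
```

Call:
move_arm(
  deltas=[0,0,0,0,0,0,0,0,0,0,0,0,0,0,0,0,0,0,0,0,0],
)

```text
time: 15.6
tool_pos: [0.576, 0.081, 0.2172]
ee_rot: [3.141, 0.0, -2.979]
wrist_force: [-0.5, 0.1, -0.3]
width: 0.047
finger_force: 0.0
```

Call:
move_arm(
  deltas=[0,0,0,0,0,4,0,0,0,0,0,0,8,0,0,0,0,0,0,12,0,0,0,0,0,0,15,0,0,0,0,0,0,16.8,0,0,0,0,0,0,16.8,0,0,0,0,0,0,16.8,0],
)

```text
time: 16.3
tool_pos: [0.5765, 0.0805, 0.0494]
ee_rot: [3.142, 0.0, -2.98]
wrist_force: [-0.5, -0.6, -0.1]
width: 0.047
finger_force: 0.0
```

Call:
move_arm(
  deltas=[0,0,0,0,0,0,0.5,0,0,0,0,0,0,1,0,0,0,0,0,0,1,0,0,0,0,0,0,1,0,0,0,0,0,0,1,0,0,0,0,0,0,1,0,0,0,0,0,0,1],
)

```text
time: 17.0
tool_pos: [0.5769, 0.0797, 0.0496]
ee_rot: [3.141, 0.001, -2.981]
wrist_force: [-0.5, 1.3, 2.9]
width: 0.0176
finger_force: 30.0
```

Call:
move_arm(
  deltas=[0,0,0.03,0,0,0,1,0,0,0.06,0,0,0,1,0,0,0.06,0,0,0.1,1,0,0,0.06,0,0,0.2,1,0,0,0.06,0,0,0.2,1],
)

```text
time: 17.5
tool_pos: [0.5775, 0.0801, 0.0495]
ee_rot: [3.141, 0.003, -3.041]
wrist_force: [-2.6, 2.5, 9.9]
width: 0.0175
finger_force: 30.0
```

Turned to −3.041 (0.10 rad), with 10 N of downward force. I'll ease off and release.

Call:
move_arm(
  deltas=[0,0,0,0,0,-0.15,1,0,0,0,0,0,-0.2,1,0,0,0,0,0,-0.2,0.5,0,0,0,0,0,-0.2,0.0,0,0,0,0,0,-0.2,0.0,0,0,0,0,0,-0.2,0.0,0,0,0,0,0,-0.2,0.0,0,0,0,0,0,-0.2,0.0],
)

```text
time: 18.3
tool_pos: [0.5763, 0.0793, 0.0486]
ee_rot: [-3.142, -0.0, -3.041]
wrist_force: [-0.1, 0.3, -0.3]
width: 0.0469
finger_force: 0.0
```

Call:
move_arm(
  deltas=[0,0,0,0,0,-1.0,0.0,0,0,0,0,0,-3,0.0,0,0,0,0,0,-6,0.0,0,0,0,0,0,-10,0.0,0,0,0,0,0,-14,0.0,0,0,0,0,0,-17,0.0,0,0,0,0,0,-17,0.0],
)

```text
time: 19.0
tool_pos: [0.5792, 0.0795, 0.2264]
ee_rot: [-3.141, 0.013, -3.041]
wrist_force: [1.0, -0.5, 1.0]
width: 0.0465
finger_force: 0.0
```

Call:
move_arm(
  deltas=[0,0,0,10,30,0,0,0,0,0,10,30,0,0,0,0,0,10,30,0,0,0,0,0,10,30,0,0,0,0,0,10,30,0,0,0,0,0,10,30,0,0,0,0,0,10,30,0,0,0,0,0,10,30,0,0],
)

```text
time: 19.8
tool_pos: [0.4455, 0.3694, 0.2179]
ee_rot: [-3.141, -0.001, -3.037]
wrist_force: [-0.8, -0.3, -0.3]
width: 0.0469
finger_force: 0.0
```

```bash
python3 - <<'E'
from h import *
t=snap('top','top6'); s=snap('side','side6'); g=cv2.cvtColor(t['image'],cv2.COLOR_RGB2GRAY).astype(float)
def loc(P,r=3):
    u,v=proj(t,[P])[0]; u,v=int(round(u)),int(round(v))
    w=g[v-r:v+r+1,u-r:u+r+1]; i,j=np.unravel_index(w.argmin(),w.shape); u,v=u-r+j,v-r+i
    w=g[v-2:v+3,u-2:u+3]; q=np.clip(np.median(w)-w,0,None); y,x=np.mgrid[-2:3,-2:3]
    return onplane(t,[[u+(q*x).sum()/q.sum(),v+(q*y).sum()/q.sum()]],.0225)[0,:2]
for n,R_,L_ in(('loose',(.584,.0585,.0225),(.579,.1035,.0225)),('fitted',(.6027,-.1189,.0225),(.5985,-.0745,.0225))):
    a=loc(R_); b=loc(L_); d=b-a; print(n,a,b,np.hypot(*d).round(4),'yaw',np.arctan2(-d[0],d[1]).round(3))
for n,S in(('top',t),('side',s)):
    C=cloud(S).reshape(-1,3)
    g_=C[(abs(C[:,0]-.575)<.035)&(abs(C[:,1]-.079)<.035)&(C[:,2]>.045)&(C[:,2]<.11)]; print(n,g_.mean(0).round(4),np.percentile(g_[:,2],97).round(4))
u,v=proj(t,[(.5775,.1032,.0225)])[0].round().astype(int); print(g[v-6:v+5,u-6:u+7].astype(int))
o=robot.get_obs(); print(o['time'],o['tool_pos'],o['width'])
E
```

```text
loose [0.58470511 0.05833468] [0.57805017 0.10327826] 0.0454 yaw 0.147
fitted [ 0.60270819 -0.11896649] [ 0.5969823  -0.07391407] 0.0454 yaw 0.126
top [0.5745 0.0783 0.0758] 0.0867
side [0.5759 0.075  0.0688] 0.0848
[[108 110 108 109 109 110 110 110 111  99  82  83  84]
 [109 109 109 109 107 107 111 110 109  89  73  85  85]
 [109 108 106 101 101  98  93  92  91  77  73  86  85]
 [109 106  93  87  86  85  83  83  81  87  91  91  88]
 [109 102  89  81  82  74  61  60  79  93  82  61  52]
 [110 105  92  81  75  53  33  38  76 102  87  45  26]
 [110 109  97  83  73  42  15  27  60  77  71  51  32]
 [112 112 102  86  74  45  37  45  55  61  60  47  25]
 [ 82  84  75  64  59  51  50  53  56  57  53  38  18]
 [ 69  69  65  54  45  50  52  54  52  52  52  39  17]
 [ 71  71  70  68  66  66  69  66  57  51  52  40  21]]
19.9 [0.44724541 0.36691371 0.21830264] 0.04701754721136882
```

Yaw is now within about 0.02 rad of the fitted hinge, the seating height is unchanged, and the arm is well clear. I'm handing it in.

```bash
python3 -c "
from bench import robot
print(robot.close_job())"
```

```text
the job is handed in; nothing more can be done
None
```

The job is handed in at about 20 s: the loose hinge is seated in its hole level with the fitted one, wings towards the middle of the door and within about 0.05 rad of square. It was pressed home at about 17 N and released; my first grasp closed too late and missed without disturbing the hinge.

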